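# Hang the blue cuvette carrier on the drain hook

## Robot

A 6-joint arm with a two-finger parallel gripper is mounted at the origin on the work surface. World frame = base frame: x ahead of the robot, y to its left, z up, the work surface at z = 0. Lengths are in m, angles in rad, forces in N, time in s.
With the tool pointing down it reaches from about 0.375 to 0.9 m from the base axis. Payload 3.1 kg.
Tool frame: the origin (TCP) lies midway between the tips of the shut fingers; the grasp point (between the pads) lies robot.tcp_to_grasp behind it (robot.tcp_to_grasp is the distance from the TCP to the grasp point, in m); z points along the fingers, y is the direction in which the jaws open and shut (so a half turn about z gives the same grasp; the last joint's range is limited). The gripper opens to 87 mm and grips with 3 to 60 N. Pads are 19 mm wide; open, the fingers measure 117 mm over their backs; the gripper's body (75 mm by 190 mm) begins 51 mm behind the grasp point.
Start: joints at [-1.319, 0.527, 1.433, -0, 1.181, -0.178], TCP at [0.261, -0.568, 0.198] pointing down, gripper open.
Joint ranges: [-3.08, 3.08], [-0.75, 2.2], [0.22, 2.44], [-1.43, 4.57], [0, 2.65], [-2.85, 2.85]. Speed limits (rad/s): [2.79, 2.79, 3.14, 3.14, 3.14, 3.14].

## Interface

Orientations are given as a unit quaternion [x, y, z, w].
In Python, from rig import robot, cams, nets gives the robot as it stands. The module is installed in compiled form; this text tells all that it offers.
- The arm moves only by the tool play_rows, never from a script. Its argument "commands" is a list of rows, each an object of numbers: "x", "y", "z": the shift along the tool's x, y, z in mm; "spin": the turn about the tool's z in rad. In form: [{"x": .., "y": .., "z": .., "spin": ..}, ...]. A call has 1 to 8 rows; each row shifts and turns the pose as measured when the row begins, along the tool's axes as they then stand; what a row does not reach is not made up. A row lasts 1/10 s, in which the tool goes at most 50 mm and 8.59 degrees, less where a joint would pass 70% of its speed; a pose out of reach is approached as far as the arm can. A call is refused whole if a number of a shift passes 50 or a number of a turn 0.15, either way. A call with a gripper value outside its range is refused whole. "grip" is the opening, from 0 (shut) to 1 (fully open), set as the call begins (left out, the last holds). The fingers move at their own pace and stop on an object; "newtons" is the grip in N (left out, the last holds). Time passes only in rows, so rows that do not move let the fingers close. It gives the time, the measured TCP pose, the force and the opening at its end, in the units of the state.
- robot.get_obs(): the state, without advancing time (a new reading comes with each control period).
- cams.camera(name): name is "scene" or "side" or "wrist"; returns a dict with "img" (480x640x3 uint8, red, green, blue), "fx", "fy", "cx", "cy" (pixels), "k1" (the pictures are not rectified: a ray, as slopes to the right and down, at radius r is drawn at 1 + k1 r^2 times it, then the intrinsics apply), "world_to_cam" (4x4, takes a point from world to camera coordinates); the wrist camera has in their place "mount" (4x4, takes a point from camera to tool coordinates, whose origin is the TCP and whose axes are the flange's). Camera axes: x right, y up, looking along -z (the intrinsics and any distortion apply to the point x, -y, -z); pixel columns grow to the right and rows downward; lengths in m; the calibration is good to about 2 mm. A picture is of the moment at which its call begins: read the wrist's pose just before it. There is no depth.
- robot.hand_in(): hands the job in, once; it reports no verdict.
Trained networks look in a picture, given as the dict that the camera call returned (one of the last four; its "shot" number tells which), for a name from the list of things; names that differ only in an ending like _2 or _b are one class to them, and where a whole thing is asked for, a point or a joint stands for the part that bears it (a point fixed in the world has none). Each returns a list of dicts, best first, with "conf" (0 to 1); they miss things now and then, are a little off and sometimes report something else, mostly with a low value. They report only what shows in the picture. A call takes as long as a camera call.
- nets.outline_of(picture, name): "region" (480x640 bool, what is visible of it) and "pixel" ([column, row] in pixels, amid what is visible of it).
The state is a dict: "time": time; "q": joint angles; "joint_velocities": joint speeds; "joint_torque": joint torques, N m; "position": TCP position; "tool_rot": TCP orientation; "ft_force": force on the tool from outside, world axes, zero at the start; "moment": the same for the moment, N m; "grip_width": finger opening in m.
Only numpy, scipy, OpenCV 4.12 (cv2) and the standard library are available. Lean on these libraries where they do the work, as an engineer would, in place of code of your own. Each camera call takes 0.05 s, during which the arm holds its last target.

## Task

Hang the blue cuvette carrier on the steel drain hook: bring the carrier in sideways so that the hook passes under its bail bar, then lower the bar into the hook's throat behind the red-edged lip, and let go so that it hangs upright and still. Leave the orange carrier standing where it is.

Things in the scene. Friction and masses are not known exactly. Their poses are not given: they have to be found in the camera images.
- blue_grip (a point): Centre of the blue grip block (36 x 16 x 36 mm in x, y, z; pinch it along y) on top of the loose upright blue cuvette carrier, about 0.16 kg, 163 mm above its underside. Carrier 96 x 46 x 181 mm: blue base, four clear cuvettes up to 56 mm, a steel bail of 8 mm bar, then a 21 mm stem up to the block. x runs along the bail bar, z up; a half turn looks the same.
- blue_bar (a point): Middle of the blue carrier's level bail bar, on the axis of the 8 mm round bar, 43 mm straight below blue_grip, 120 mm above the carrier's underside; same axes as blue_grip. The open window under the bar is 76 mm wide (x) and 60 mm high, down to the cuvette tops.
- hook_throat (a point): Middle of the throat floor (200 mm up) of a fixed hook, a bent steel strip 36 mm wide (x), 4 mm thick. Open end at -y: a red-edged lip 14.5 mm high. At +y an equal step and a level shoulder to the post, 73 mm away; nothing is higher. Throat 44 mm long inside. Hung bar lies along x, its axis 4 mm above this point. Tray under it: 150 x 170 mm, rim 18 mm. z up.
- orange_grip (a point): Centre of the grip block of the orange cuvette carrier, of the same shape and size as the blue one but with orange base and grip, standing upright on the bench: a bystander.

How it is judged:
By the outcome, as a careful person would: the job done as asked, in the order asked, and still so for the second after the job is handed in, with the robot touching nothing.
It also fails if it takes over 42 s, if anything falls off the work surface, if the arm or the gripper's body presses on something with over 40 N, if the wrist force passes 120 N, or if a joint passes its speed limit or range.

## Working session

There is one attempt and no reset: what is moved stays moved. The work goes in short steps, Python scripts to look and compute and a tool call to move; the robot and the scene stay as the last step left them, time stands still between calls to the robot, and variables do not carry over. Pictures are saved under pics/ and viewed, and the job is handed in when it is done.

Besides the shell and the picture viewer there is one more tool, called after "Emit:" by a JSON object that holds its "name" and its "arguments". play_rows: Moves the arm, as the interface text tells. Its arguments: {"type":"object","properties":{"commands":{"type":"array"},"grip":{"type":"number"},"newtons":{"type":"number"}},"required":["commands"]}

```bash
mkdir -p pics
cat > h.py <<'E'
import numpy as np, cv2, pickle
from rig import robot, cams, nets
def save(c,n): cv2.imwrite(f'pics/{n}.png', c['img'][:,:,::-1])
def tcp(o):
    from scipy.spatial.transform import Rotation as R
    T=np.eye(4); T[:3,:3]=R.from_quat(o['tool_rot']).as_matrix(); T[:3,3]=o['position']; return T
def c2w(c,o=None):
    return np.linalg.inv(c['world_to_cam']) if 'world_to_cam' in c else tcp(o)@c['mount']
def ray(c,px,o=None):
    K=np.array([[c['fx'],0,c['cx']],[0,c['fy'],c['cy']],[0,0,1.]])
    p=cv2.undistortPoints(np.array([[px]],float),K,np.array([c['k1'],0,0,0.]),None)[0,0]
    M=c2w(c,o); d=M[:3,:3]@np.array([p[0],-p[1],-1]); return M[:3,3],d/np.linalg.norm(d)
def atz(c,px,z,o=None):
    a,d=ray(c,px,o); return a+d*(z-a[2])/d[2]
def proj(c,P,o=None):
    M=np.linalg.inv(c2w(c,o)); p=(M[:3,:3]@np.array(P).reshape(-1,3).T).T+M[:3,3]
    s=np.c_[p[:,0]/-p[:,2],-p[:,1]/-p[:,2]]; r2=(s**2).sum(1,keepdims=True); s=s*(1+c['k1']*r2)
    return np.c_[s[:,0]*c['fx']+c['cx'],s[:,1]*c['fy']+c['cy']]
def tri(rs):
    A=0;b=0
    for a,d in rs:
        P=np.eye(3)-np.outer(d,d);A=A+P;b=b+P@a
    return np.linalg.solve(A,b)
E
python3 - <<'E'
from h import *
o=robot.get_obs(); print(o, robot.tcp_to_grasp)
for n in ['scene','side']:
    c=cams.camera(n); save(c,n+'0'); print(n,c2w(c)[:3,3],c['fx'],c['k1'])
    for t in ['blue_grip','blue_bar','hook_throat','orange_grip']:
        for d in nets.outline_of(c,t)[:2]: 
            ys,xs=np.where(d['region']); print(n,t,d['conf'],d['pixel'],xs.min(),xs.max(),ys.min(),ys.max())
E
```

```text
{'time': 0.0, 'q': array([-1.31847859e+00,  5.28474589e-01,  1.43389303e+00, -3.32848316e-05,
        1.18138270e+00, -1.78465383e-01]), 'joint_velocities': array([-0.00019772, -0.00177117, -0.00040413,  0.00025486,  0.00135956,
       -0.00034799]), 'joint_torque': array([ 2.45207257e-04, -4.40044177e+01, -1.76592547e+01,  6.32848218e-02,
        5.82044001e-02, -1.72791392e-04]), 'position': array([ 0.26082824, -0.56711491,  0.19656946]), 'tool_rot': array([ 9.76890858e-01,  2.13736023e-01, -5.52070926e-05, -1.07752541e-03]), 'ft_force': array([-0.32946377,  0.15488987,  0.6257755 ]), 'moment': array([0.00112015, 0.03415623, 0.03004907]), 'grip_width': 0.08678055988400196} 0.0187
scene [1.21872157 0.38128766 0.86881164] 613.9790318625992 -0.07652513558133635
scene blue_grip 0.94 [216.3, 226.2] 195 243 173 261
scene blue_bar 0.87 [212.1, 226.2] 195 243 173 260
scene hook_throat 0.82 [443.1, 351.3] 373 499 256 411
scene hook_throat 0.3 [214.1, 224.5] 195 243 173 260
scene orange_grip 0.71 [229.3, 302.1] 204 253 239 335
side [0.47186311 0.75876986 0.66855064] 532.700649315079 -0.021337738915643112
side blue_grip 0.84 [354.1, 226.7] 330 374 171 251
side blue_bar 0.9 [357.0, 228.1] 330 374 172 251
side hook_throat 0.81 [315.4, 408.0] 249 375 287 474
side orange_grip 0.91 [281.8, 258.0] 258 303 197 278
```

View pics/scene0.png

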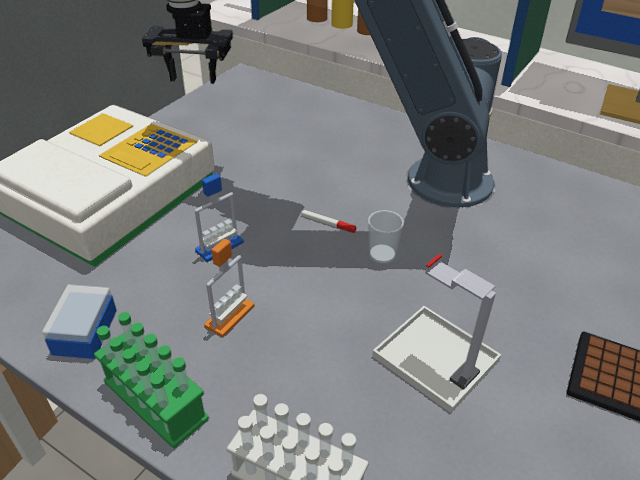

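View pics/side0.png

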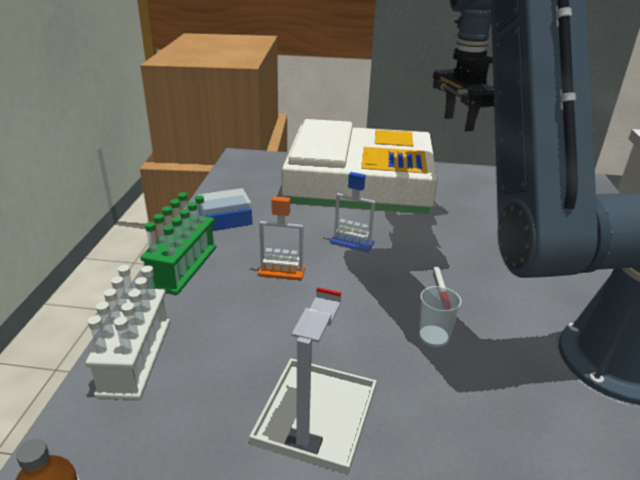

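The scene view shows the blue carrier at about (218,225), the orange one at (230,290), and the hook top at (460,280) with its red lip at (434,260). I'll zoom in to measure.

Run:
```python
import cv2,numpy as np
a=cv2.imread('pics/scene0.png');b=cv2.imread('pics/side0.png')
def z(i,x,y,w,h,s=5): return cv2.resize(i[y:y+h,x:x+w],None,fx=s,fy=s,interpolation=cv2.INTER_NEAREST)
cv2.imwrite('pics/z1.png',np.hstack([z(a,190,165,70,110),z(b,320,165,70,110)]))
cv2.imwrite('pics/z2.png',np.hstack([z(a,420,245,80,80),z(b,285,280,65,80)]))
```

```text
(no output)
```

View pics/z1.png

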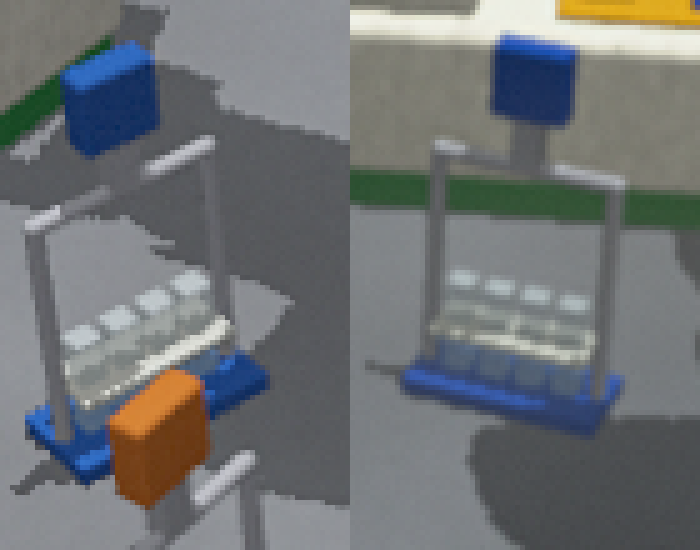

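View pics/z2.png

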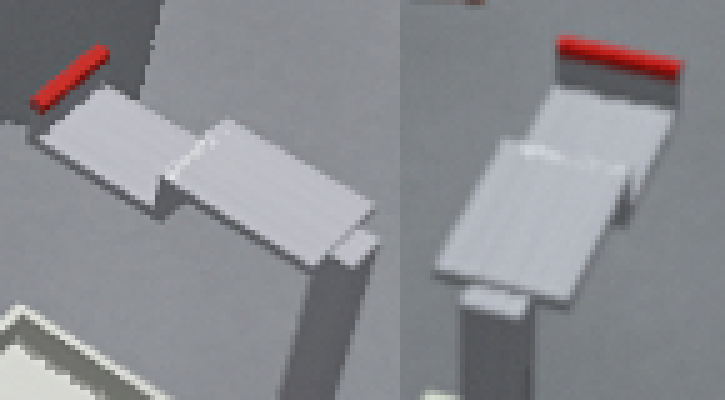

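```bash
cat > fit.py <<'E'
from h import *
from scipy.optimize import least_squares
cs={n:cams.camera(n) for n in ['scene','side']}
def Z(p,ox,oy,sx=0): return [(p[0]-sx)/5+ox-.5,p[1]/5+oy-.5]
S=lambda *p:Z(p,190,165); D=lambda *p:Z(p,320,165,350)
car=[('scene',(0,0,.163),S(113,101)),('side',(0,0,.163),D(535,81)),
('scene',(.042,0,.120),S(38,226)),('scene',(-.042,0,.120),S(209,146)),('side',(.042,0,.120),D(440,150)),('side',(-.042,0,.120),D(615,185)),
]
carb=[('side',(.048,.023,.0),D(402,390)),('side',(-.048,.023,0),D(597,435)),('scene',(.048,.023,0),S(87,484)),('scene',(-.048,.023,0),S(268,387))]
S2=lambda *p:Z(p,420,245); D2=lambda *p:Z(p,285,280,400)
H=.2145
hook=[('scene',(.018,-.024,H),S2(38,103)),('scene',(-.018,-.024,H),S2(105,49)),('scene',(.018,.022,H),S2(162,178)),('scene',(-.018,.022,H),S2(230,121)),
('scene',(.018,9,H),S2(317,265)),('scene',(-.018,9,H),S2(373,208)),
('side',(.018,-.024,H),D2(560,41)),('side',(-.018,-.024,H),D2(682,65)),('side',(.018,.022,H),D2(505,140)),('side',(-.018,.022,H),D2(632,165)),
('side',(.018,9,H),D2(437,265)),('side',(-.018,9,H),D2(570,298))]
def fit(obs,x0,name):
    def f(p):
        r=[]
        c_,s_=np.cos(p[2]),np.sin(p[2])
        for n,m,u in obs:
            y=p[3] if m[1]==9 else m[1]
            P=[p[0]+c_*m[0]-s_*y,p[1]+s_*m[0]+c_*y,m[2]+p[4]]
            r+=list(proj(cs[n],P)[0]-u)
        return np.r_[r,p[4]*500]   # weak prior z
    b=least_squares(f,x0,loss='soft_l1'); print(name,b.x.round(4),np.abs(b.fun).max().round(2)); print(f(b.x)[:-1].reshape(-1,2).round(1).tolist()); return b.x
a=atz(cs['scene'],S(113,101),.163); print(a)
fit(car,[a[0],a[1],0,.05,0],'carrier'); fit(car+carb,[a[0],a[1],0,.05,0],'carrier+base')
a=atz(cs['scene'],S2(100,140),.2); fit(hook,[a[0],a[1],0,.07,0],'hook')
E
python3 fit.py
```

```text
[ 0.49793754 -0.31724547  0.163     ]
carrier [ 0.4991 -0.316  -0.2717  0.2111  0.0011] 0.97
[[0.1, 0.0], [-0.0, -0.1], [-0.4, 1.0], [0.0, 0.2], [0.3, -0.2], [0.6, 0.1]]
carrier+base [ 0.4987 -0.3173 -0.2703  0.05    0.0012] 0.95
[[-0.3, -0.3], [0.2, -0.4], [-0.7, 0.6], [-0.4, -0.1], [0.5, -0.4], [0.8, -0.2], [-0.0, 0.5], [-0.2, 0.7], [0.1, 0.9], [0.9, 0.3]]
hook [ 0.5203  0.1819 -0.1968  0.0764 -0.    ] 0.85
[[0.3, 0.4], [0.2, 0.2], [-0.1, -0.2], [-0.6, -0.4], [-0.7, 0.3], [0.9, -0.6], [-0.2, -0.1], [-0.2, 0.5], [0.2, -0.6], [0.3, 0.3], [-0.3, -0.0], [0.2, -0.0]]
```

```bash
cat >> h.py <<'E'
def togo(tx,ty,tz,yaw):
    o=robot.get_obs();T=tcp(o); d=T[:3,:3].T@(np.array([tx,ty,tz])-T[:3,3])*1000
    y=np.arctan2(T[1,0],T[0,0]); s=-(yaw-y)
    s=(s+np.pi/2)%np.pi-np.pi/2
    print('t',round(o['time'],2),'pos',o['position'].round(4),'yaw',y.round(3),'F',o['ft_force'].round(1),'w',round(o['grip_width'],4),'q',o['q'].round(2))
    print('togo mm in tool',d.round(1),'spin',s.round(3),'tilt',T[:3,2].round(4))
E
python3 - <<'E'
from h import *
c=cams.camera('scene');s=cams.camera('side')
print('orange',tri([ray(c,(222,252)),ray(s,(281,206.5))]))
print('glass base',atz(c,(382,256),0),'top',tri([ray(c,(386,221)),ray(s,(440,299))]))
print('analyzer near corner top', tri([ray(c,(213,152)),ray(s,(435,170))]),tri([ray(c,(95,232)),ray(s,(285,172))]))
togo(.499,-.317,.1443,-.271)
E
```

```text
orange [ 0.64235331 -0.17373656  0.16275007]
glass base [ 0.33403247 -0.01270635  0.        ] top [ 0.32895084 -0.01384822  0.08934219]
analyzer near corner top [ 0.321592   -0.47020858  0.11528492] [ 0.68465425 -0.46508536  0.10424471]
t 0.7 pos [ 0.261  -0.5679  0.1976] yaw 0.431 F [-0.5 -0.7  0.3] w 0.087 q [-1.32  0.53  1.43 -0.    1.18 -0.18]
togo mm in tool [ 321.  -128.6   53.3] spin 0.702 tilt [ 0.e+00 -1.e-04 -1.e+00]
```

Emit:
{"name": "play_rows", "arguments": {"commands": [{"x":0,"y":0,"z":-10,"spin":0.14},{"x":0,"y":0,"z":-10,"spin":0.14},{"x":0,"y":0,"z":-10,"spin":0.14},{"x":0,"y":0,"z":-10,"spin":0.14},{"x":0,"y":0,"z":-10,"spin":0.14}], "grip": 1}}

```text
time: 1.2
position: [0.2606, -0.5663, 0.2471]
tool_rot: [0.989, -0.148, -0.001, -0.002]
ft_force: [0.3, 0.2, -0.1]
grip_width: 0.0872
```

```bash
python3 -c "
from h import *
togo(.499,-.317,.24,-.271)"
```

```text
t 1.2 pos [ 0.2606 -0.5663  0.2471] yaw -0.297 F [ 0.3  0.2 -0.1] w 0.0872 q [-1.32  0.48  1.37 -0.    1.29  0.55]
togo mm in tool [ 155.2 -308.     8.1] spin -0.026 tilt [-0.0013  0.0051 -1.    ]
```

Emit:
{"name": "play_rows", "arguments": {"commands": [{"x":20,"y":-39,"z":0,"spin":-0.02},{"x":20,"y":-39,"z":0,"spin":0},{"x":20,"y":-39,"z":0,"spin":0},{"x":20,"y":-39,"z":0,"spin":0},{"x":20,"y":-39,"z":0,"spin":0},{"x":20,"y":-39,"z":0,"spin":0},{"x":20,"y":-39,"z":0,"spin":0},{"x":0,"y":0,"z":0,"spin":0}]}}

```text
time: 2.0
position: [0.4783, -0.3399, 0.2497]
tool_rot: [0.99, -0.142, 0.002, 0.002]
ft_force: [0.2, -0.7, -1.0]
grip_width: 0.0868
```

```bash
python3 -c "
from h import *
togo(.499,-.317,.24,-.271)
o=robot.get_obs();c=cams.camera('wrist');save(c,'w1')
print(proj(c,[.499,-.317,.181],o))
for d in nets.outline_of(c,'blue_grip')[:1]: print(d['conf'],d['pixel'])"
```

```text
t 2.0 pos [ 0.4783 -0.3399  0.2497] yaw -0.285 F [ 0.2 -0.7 -1. ] w 0.0868 q [-0.81  0.42  1.47 -0.    1.25  1.05]
togo mm in tool [ 13.4 -27.9   9.7] spin -0.014 tilt [ 0.003  -0.0036 -1.    ]
[[274.12295012 216.76823311]]
0.87 [288.0, 194.6]
```

View pics/w1.png

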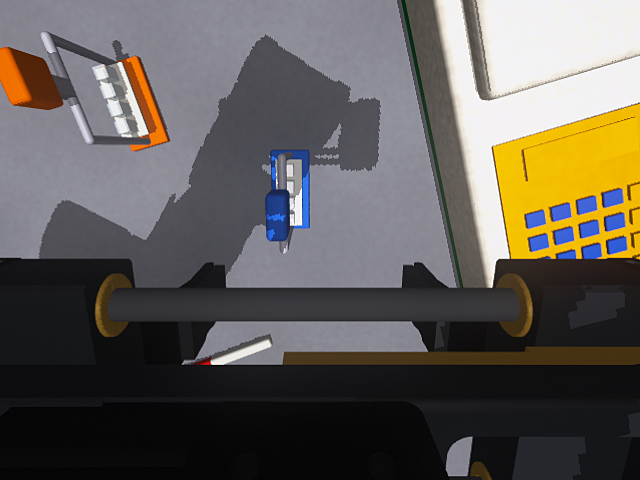

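The wrist view shows the block top at about (277,213); the prediction was (274,217), and the block is square to the jaws. Next: centre and descend.

Emit:
{"name": "play_rows", "arguments": {"commands": [{"x":13,"y":-28,"z":10,"spin":-0.014},{"x":0,"y":0,"z":0,"spin":0},{"x":0,"y":0,"z":0,"spin":0}]}}

```text
time: 2.4
position: [0.4946, -0.3242, 0.2397]
tool_rot: [0.99, -0.139, 0.001, 0.004]
ft_force: [-0.4, 0.1, 0.3]
grip_width: 0.087
```

```bash
python3 -c "
from h import *
togo(.499,-.317,.1443,-.271)
o=robot.get_obs();c=cams.camera('wrist');save(c,'w2')
h=[[ .499+np.cos(-.271)*a-np.sin(-.271)*b,-.317+np.sin(-.271)*a+np.cos(-.271)*b,.181] for a in(-.018,.018) for b in (-.008,.008)]
print(proj(c,h,o).round(0))
cv2.imwrite('pics/w2z.png',cv2.resize(c['img'][150:330,200:400,::-1],None,fx=3,fy=3))"
```

```text
t 2.4 pos [ 0.4946 -0.3242  0.2397] yaw -0.279 F [-0.4  0.1  0.3] w 0.087 q [-0.77  0.43  1.47 -0.01  1.23  1.09]
togo mm in tool [ 1.9 -8.9 95.3] spin -0.008 tilt [ 8.0e-04 -8.9e-03 -1.0e+00]
[[311. 258.]
 [289. 258.]
 [311. 210.]
 [288. 210.]]
```

View pics/w2z.png

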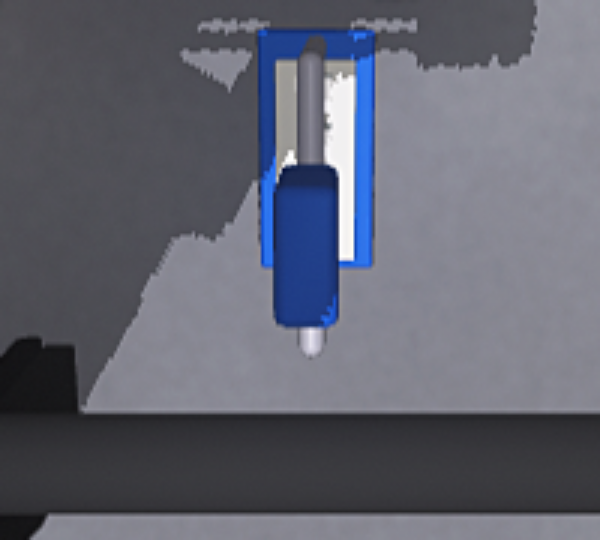

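Emit:
{"name": "play_rows", "arguments": {"commands": [{"x":2,"y":-9,"z":0,"spin":-0.008},{"x":0,"y":0,"z":20,"spin":0},{"x":0,"y":0,"z":20,"spin":0},{"x":0,"y":0,"z":0,"spin":0}]}}

```text
time: 2.85
position: [0.4978, -0.3196, 0.2003]
tool_rot: [0.99, -0.138, 0.002, 0.005]
ft_force: [1.4, -0.2, -0.3]
grip_width: 0.0871
```

```bash
python3 -c "
from h import *
togo(.499,-.317,.1443,-.271)"
```

```text
t 2.85 pos [ 0.4978 -0.3196  0.2003] yaw -0.276 F [ 1.4 -0.2 -0.3] w 0.0871 q [-0.76  0.48  1.52 -0.01  1.13  1.09]
togo mm in tool [ 0.1 -3.3 56. ] spin -0.005 tilt [ 0.0032 -0.0108 -0.9999]
```

Emit:
{"name": "play_rows", "arguments": {"commands": [{"x":0,"y":-5,"z":14,"spin":-0.005},{"x":0,"y":0,"z":14,"spin":0},{"x":0,"y":0,"z":14,"spin":0},{"x":0,"y":0,"z":12,"spin":0},{"x":0,"y":0,"z":0,"spin":0}]}}

```text
time: 3.35
position: [0.5007, -0.319, 0.1492]
tool_rot: [0.991, -0.137, 0.005, 0.007]
ft_force: [0.0, 1.0, -0.6]
grip_width: 0.087
```

```bash
python3 -c "
from h import *
togo(.499,-.317,.1443,-.271)"
```

```text
t 3.35 pos [ 0.5007 -0.319   0.1492] yaw -0.274 F [ 0.   1.  -0.6] w 0.087 q [-0.75  0.54  1.57 -0.01  1.01  1.1 ]
togo mm in tool [-2.3 -1.6  4.9] spin -0.003 tilt [ 0.0086 -0.0159 -0.9998]
```

Emit:
{"name": "play_rows", "arguments": {"commands": [{"x":-2,"y":-2,"z":5,"spin":-0.003}]}}

```text
time: 3.45
position: [0.5004, -0.3179, 0.1453]
tool_rot: [0.991, -0.136, 0.007, 0.008]
ft_force: [0.2, -0.1, 0.7]
grip_width: 0.087
```

Emit:
{"name": "play_rows", "arguments": {"commands": [{"x":0,"y":0,"z":0,"spin":0},{"x":0,"y":0,"z":0,"spin":0},{"x":0,"y":0,"z":0,"spin":0},{"x":0,"y":0,"z":0,"spin":0},{"x":0,"y":0,"z":0,"spin":0}], "grip": 0, "newtons": 25}}

```text
time: 3.95
position: [0.5008, -0.3181, 0.147]
tool_rot: [0.991, -0.135, 0.008, 0.009]
ft_force: [0.3, 1.4, 1.0]
grip_width: 0.0554
```

```bash
python3 -c "
from h import *
togo(.499,-.317,.1443,-.271)"
```

```text
t 3.95 pos [ 0.5008 -0.3181  0.147 ] yaw -0.272 F [0.3 1.4 1. ] w 0.0554 q [-0.75  0.54  1.58 -0.01  1.    1.1 ]
togo mm in tool [-2.1 -0.7  2.7] spin -0.001 tilt [ 0.0127 -0.0198 -0.9997]
```

```bash
python3 -c "
from h import *
for i in range(18):
    c=cams.camera('side')
    if i%4==1: togo(.499,-.317,.1443,-.271)
save(c,'s3');togo(.499,-.317,.1443,-.271)
cv2.imwrite('pics/s3z.png',cv2.resize(c['img'][100:290,250:450,::-1],None,fx=3,fy=3))"
```

```text
t 4.05 pos [ 0.5008 -0.3181  0.1469] yaw -0.272 F [-0.3  0.1  0.2] w 0.047 q [-0.75  0.54  1.58 -0.01  1.    1.1 ]
togo mm in tool [-2.1 -0.7  2.6] spin -0.001 tilt [ 0.0126 -0.0196 -0.9997]
t 4.25 pos [ 0.5006 -0.318   0.1467] yaw -0.272 F [-0.2 -0.2  0.3] w 0.0309 q [-0.75  0.54  1.58 -0.01  1.    1.1 ]
togo mm in tool [-1.9 -0.6  2.3] spin -0.001 tilt [ 0.0122 -0.0193 -0.9997]
t 4.45 pos [ 0.5006 -0.318   0.1466] yaw -0.272 F [-0.7 -0.1  0.4] w 0.0157 q [-0.75  0.54  1.58 -0.01  1.    1.1 ]
togo mm in tool [-1.8 -0.6  2.3] spin -0.001 tilt [ 0.0121 -0.0192 -0.9997]
t 4.65 pos [ 0.5006 -0.318   0.1466] yaw -0.272 F [ 0.3 -0.9  0.1] w 0.0158 q [-0.75  0.54  1.58 -0.01  1.    1.1 ]
togo mm in tool [-1.8 -0.6  2.3] spin -0.001 tilt [ 0.0121 -0.0192 -0.9997]
t 4.85 pos [ 0.5006 -0.318   0.1466] yaw -0.272 F [-0.8  0.5 -0.4] w 0.0155 q [-0.75  0.54  1.58 -0.01  1.    1.1 ]
togo mm in tool [-1.9 -0.6  2.3] spin -0.001 tilt [ 0.0122 -0.0192 -0.9997]
t 4.85 pos [ 0.5006 -0.318   0.1466] yaw -0.272 F [-0.8  0.5 -0.4] w 0.0155 q [-0.75  0.54  1.58 -0.01  1.    1.1 ]
togo mm in tool [-1.9 -0.6  2.3] spin -0.001 tilt [ 0.0122 -0.0192 -0.9997]
```

View pics/s3z.png

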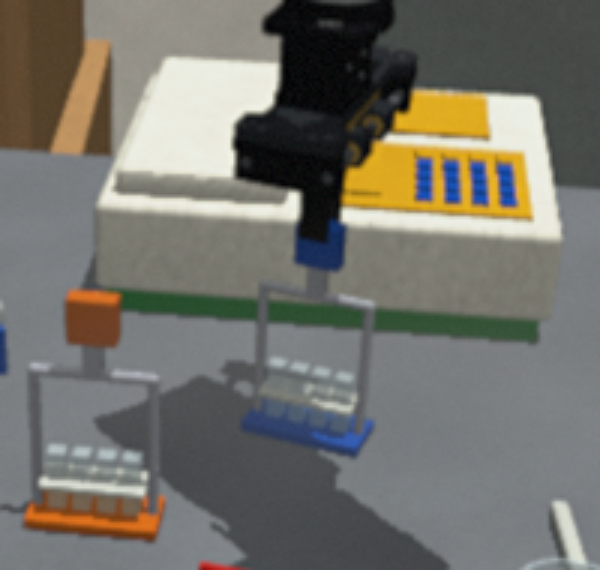

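Emit:
{"name": "play_rows", "arguments": {"commands": [{"x":0,"y":0,"z":-25,"spin":0},{"x":0,"y":0,"z":-45,"spin":0},{"x":0,"y":0,"z":-45,"spin":0}]}}

```text
time: 5.15
position: [0.4944, -0.3116, 0.2553]
tool_rot: [0.991, -0.136, -0.002, 0.002]
ft_force: [0.9, -1.6, -1.6]
grip_width: 0.0156
```

```bash
python3 -c "
from h import *
for i in range(3): c=cams.camera('side')
togo(.497,.064,.2646,-.197)"
```

```text
t 5.3 pos [ 0.4972 -0.3141  0.2587] yaw -0.272 F [-0.1  0.5 -1.9] w 0.016 q [-0.75  0.41  1.46 -0.01  1.26  1.09]
togo mm in tool [-101.8 -364.   -10.4] spin -0.075 tilt [ 0.0046 -0.012  -0.9999]
```

Emit:
{"name": "play_rows", "arguments": {"commands": [{"x":-8,"y":-25,"z":-3,"spin":-0.01},{"x":-12,"y":-42,"z":-2,"spin":-0.01},{"x":-12,"y":-42,"z":-2,"spin":-0.01},{"x":-12,"y":-42,"z":-2,"spin":-0.01},{"x":-12,"y":-42,"z":-2,"spin":-0.01},{"x":-12,"y":-42,"z":0,"spin":-0.01},{"x":-8,"y":-30,"z":0,"spin":-0.01},{"x":-4,"y":-15,"z":0,"spin":-0.005}]}}

```text
time: 6.1
position: [0.4762, -0.0125, 0.2528]
tool_rot: [0.995, -0.101, -0.01, 0.002]
ft_force: [-0.9, -1.6, -1.9]
grip_width: 0.0159
```

```bash
python3 -c "
from h import *
for i in range(4): c=cams.camera('side')
togo(.497,.064,.2646,-.197)"
```

```text
t 6.3 pos [ 0.478  -0.0156  0.2535] yaw -0.204 F [ 0.4 -0.7 -2. ] w 0.0158 q [-0.26  0.27  1.7  -0.01  1.19  1.52]
togo mm in tool [  2.3 -81.8 -11.7] spin -0.007 tilt [-0.0172 -0.0035 -0.9998]
```

Emit:
{"name": "play_rows", "arguments": {"commands": [{"x":1,"y":-18,"z":-7,"spin":-0.007},{"x":1,"y":-25,"z":-6,"spin":0}]}}

```text
time: 6.5
position: [0.4884, 0.0224, 0.2644]
tool_rot: [0.995, -0.102, -0.01, 0.004]
ft_force: [1.0, 1.0, -2.0]
grip_width: 0.0156
```

```bash
cat >> fit.py <<'E'
E
python3 -c "
from h import *
for i in range(3): c=cams.camera('side')
togo(.5203,.1819,.2646,-.197)
s=cams.camera('scene')
save(c,'s4');save(s,'c4')
z=lambda i,x,y,w,h,k: cv2.resize(i[y:y+h,x:x+w,::-1],None,fx=k,fy=k,interpolation=cv2.INTER_CUBIC)
cv2.imwrite('pics/z4.png',np.hstack([z(s['img'],310,140,200,200,2),z(c['img'],250,130,200,200,2)]))
"
```

```text
t 6.65 pos [0.4886 0.0234 0.2646] yaw -0.2 F [-0.8  0.4 -2.3] w 0.0154 q [-0.18  0.27  1.66 -0.01  1.23  1.6 ]
togo mm in tool [  -0.5 -161.7   -1.4] spin -0.003 tilt [-0.02   -0.0054 -0.9998]
```

View pics/z4.png

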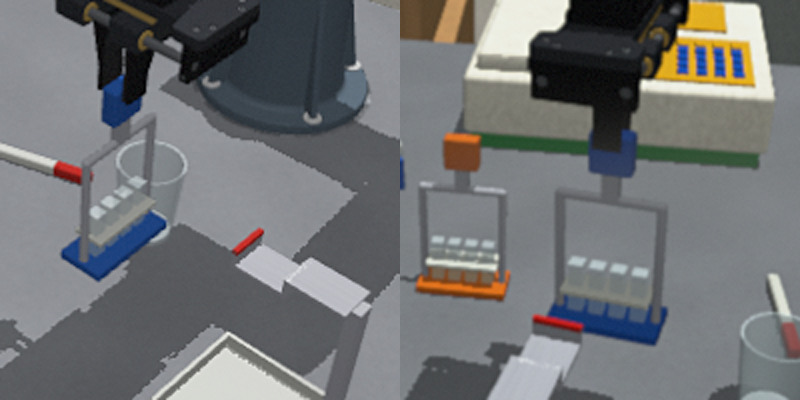

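```bash
cat >> h.py <<'E'
def zoom(c,x,y,w,h,k,n): cv2.imwrite(f'pics/{n}.png',cv2.resize(c['img'][y:y+h,x:x+w,::-1],None,fx=k,fy=k,interpolation=cv2.INTER_NEAREST))
def hk(P,h=(.5203,.1819,-.197)):
    P=np.asarray(P); d=P[:2]-h[:2]; c,s=np.cos(h[2]),np.sin(h[2]); return np.array([c*d[0]+s*d[1],-s*d[0]+c*d[1],P[2]-.2])*1000
E
python3 - <<'E'
import cv2,numpy as np
a=cv2.imread('pics/c4.png');b=cv2.imread('pics/s4.png')
def z(i,x,y,w,h,s=6): return cv2.resize(i[y:y+h,x:x+w],None,fx=s,fy=s,interpolation=cv2.INTER_NEAREST)
cv2.imwrite('pics/z5.png',np.hstack([z(a,338,175,60,75),z(b,322,185,65,75)]))
E
```

```text
(no output)
```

View pics/z5.png

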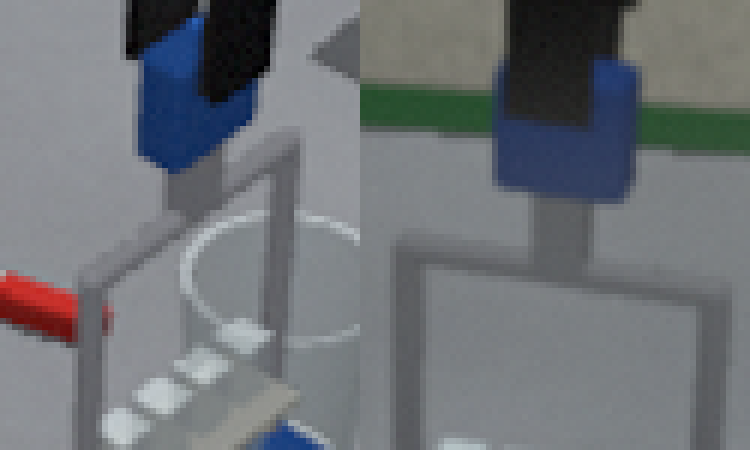

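Run:
```python
from h import *
s=cams.camera('scene');c=cams.camera('side')
A=lambda x,y:(338+x/6-.5,175+y/6-.5); B=lambda x,y:(322+x/6-.5,185+y/6-.5)
L=tri([ray(s,A(91,282)),ray(c,B(48,252))]);R=tri([ray(s,A(286,148)),ray(c,B(353,293))])
m=(L+R)/2; o=robot.get_obs()
print(L,R,np.linalg.norm(L-R),'mid',m,'tcp-mid',o['position']-m,'hook frame',hk(m),'yaw',np.arctan2((L-R)[1],(L-R)[0]),'tilt',(L-R)[2]/.084)
```

```text
[0.52825236 0.01580448 0.2364251 ] [0.44726236 0.03258749 0.23981023] 0.08277987886650495 mid [0.48775736 0.02419598 0.23811767] tcp-mid [ 4.31659185e-05 -1.38835945e-03  2.62384413e-02] hook frame [  -1.04607704 -161.02324688   38.11766552] yaw -0.20433121723983352 tilt -0.04029916899372403
```

The bar triangulates 161 mm in front of the throat and level at z≈0.238, 19 mm over the lip, so I'm bringing it in sideways.

Emit:
{"name": "play_rows", "arguments": {"commands": [{"x":0,"y":-20,"z":0,"spin":0},{"x":0,"y":-30,"z":0,"spin":0},{"x":0,"y":-30,"z":0,"spin":0},{"x":0,"y":-25,"z":0,"spin":0},{"x":0,"y":-15,"z":0,"spin":0}]}}

```text
time: 7.3
position: [0.513, 0.1355, 0.2612]
tool_rot: [0.994, -0.107, -0.012, 0.005]
ft_force: [-0.4, -0.4, -2.2]
grip_width: 0.0158
```

```bash
python3 -c "
from h import *
for i in range(3): c=cams.camera('side')
togo(.5205,.1805,.2646,-.197)"
```

```text
t 7.45 pos [0.5126 0.1346 0.2612] yaw -0.214 F [-0.4 -0.2 -1.7] w 0.0158 q [ 0.05  0.34  1.57 -0.01  1.26  1.84]
togo mm in tool [ -2.1 -46.5  -4. ] spin -0.017 tilt [-0.0251 -0.0092 -0.9996]
```

Emit:
{"name": "play_rows", "arguments": {"commands": [{"x":-1,"y":-16,"z":-2,"spin":-0.008},{"x":-1,"y":-20,"z":-1,"spin":-0.008},{"x":0,"y":-13,"z":0,"spin":0}]}}

```text
time: 7.75
position: [0.5208, 0.181, 0.2637]
tool_rot: [0.995, -0.102, -0.013, 0.007]
ft_force: [-0.3, -0.2, -2.3]
grip_width: 0.016
```

Run:
```python
from h import *
for i in range(3): c=cams.camera('side')
togo(.5205,.1805,.2646,-.197)
s=cams.camera('scene');save(c,'s6');save(s,'c6')
a=s['img'][:,:,::-1];b=c['img'][:,:,::-1]
def z(i,x,y,w,h,k=5): return cv2.resize(i[y:y+h,x:x+w],None,fx=k,fy=k,interpolation=cv2.INTER_NEAREST)
cv2.imwrite('pics/z6.png',np.hstack([z(a,420,200,80,115),z(b,270,210,80,115)]))
```

```text
t 7.9 pos [0.5206 0.1805 0.2634] yaw -0.202 F [ 0.1 -0.2 -2.1] w 0.016 q [ 0.14  0.37  1.51 -0.01  1.29  1.91]
togo mm in tool [-0.2  0.1 -1.2] spin -0.005 tilt [-0.0268 -0.0116 -0.9996]
```

View pics/z6.png

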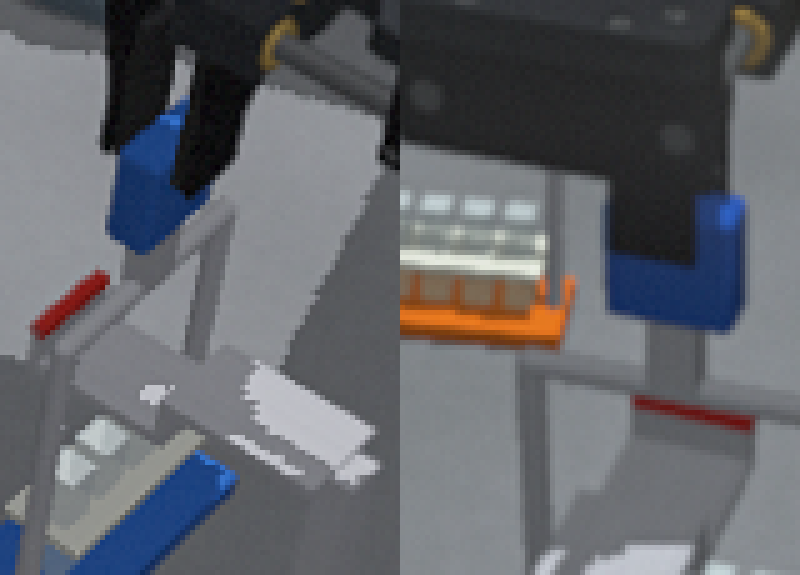

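Run:
```python
from h import *
s=cams.camera('scene');c=cams.camera('side')
m=np.array([.5206,.1819,.2372]);print((proj(s,m)[0]-[420,200]+.5)*5,(proj(c,m)[0]-[270,210]+.5)*5+[400,0])
L=tri([ray(s,(420+62/5-.5,200+347/5-.5)),ray(c,(270+135/5-.5,210+362/5-.5))]); print(L,hk(L))
o=robot.get_obs(); w=cams.camera('wrist');save(w,'w6')
```

```text
[146.40543474 285.56710382] [670.32272568 387.10752477]
[0.55858251 0.1713975  0.23468716] [39.59769012 -2.80639428 34.68715667]
```

View pics/s6.png

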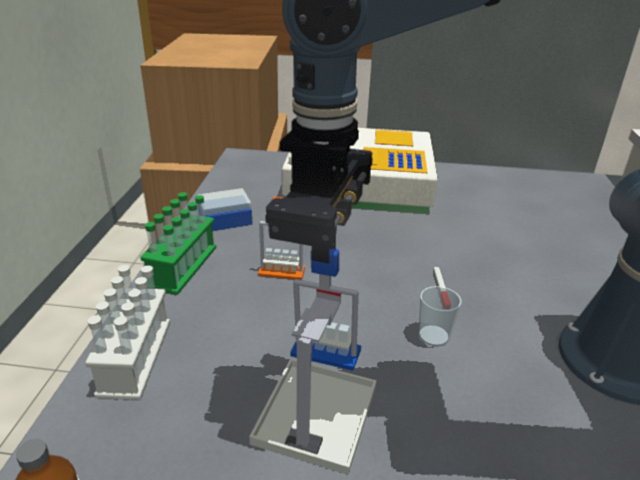

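Emit:
{"name": "play_rows", "arguments": {"commands": [{"x":0,"y":-2,"z":12,"spin":-0.005},{"x":0,"y":0,"z":10,"spin":0}]}}

```text
time: 8.3
position: [0.5212, 0.1808, 0.2415]
tool_rot: [0.995, -0.1, -0.011, 0.007]
ft_force: [0.5, -0.2, -2.7]
grip_width: 0.016
```

```bash
python3 -c "
from h import *
for i in range(3): c=cams.camera('side')
togo(.5205,.181,.2306,-.197)"
```

```text
t 8.45 pos [0.5206 0.1807 0.2411] yaw -0.2 F [ 0.2 -0.3 -0.8] w 0.0159 q [ 0.14  0.39  1.54 -0.01  1.23  1.91]
togo mm in tool [ 0.1 -0.4 10.5] spin -0.003 tilt [-0.0261 -0.0115 -0.9996]
```

Emit:
{"name": "play_rows", "arguments": {"commands": [{"x":0,"y":0,"z":6,"spin":0},{"x":0,"y":0,"z":3,"spin":0}]}}

```text
time: 8.65
position: [0.5209, 0.1806, 0.2319]
tool_rot: [0.995, -0.1, -0.012, 0.007]
ft_force: [-0.5, -0.2, -1.6]
grip_width: 0.0156
```

```bash
python3 -c "
from h import *
for i in range(3): c=cams.camera('side')
togo(.5205,.181,.2306,-.197);s=cams.camera('scene');save(c,'s7')
zoom(s,410,200,100,110,5,'z7')"
```

```text
t 8.8 pos [0.5213 0.1807 0.2324] yaw -0.2 F [-0.8 -0.  -2.1] w 0.0156 q [ 0.14  0.4   1.56 -0.01  1.21  1.91]
togo mm in tool [-0.8 -0.2  1.8] spin -0.003 tilt [-0.0241 -0.0112 -0.9996]
```

View pics/z7.png

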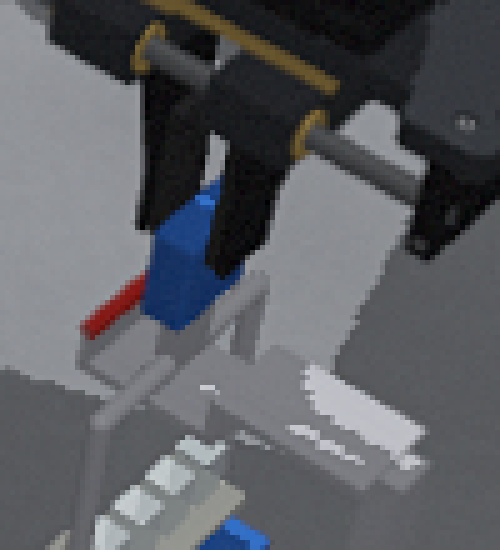

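Emit:
{"name": "play_rows", "arguments": {"commands": [{"x":0,"y":0,"z":2,"spin":0}]}}

```text
time: 8.95
position: [0.522, 0.1808, 0.2311]
tool_rot: [0.995, -0.1, -0.01, 0.007]
ft_force: [1.2, 0.4, -1.4]
grip_width: 0.0157
```

```bash
python3 -c "
from h import *
for i in range(4):
  c=cams.camera('side');print(robot.get_obs()['ft_force'].round(1))
togo(.5205,.181,.2306,-.197)"
```

```text
[0.4 0.6 0.6]
[ 1.7  0.  -0.4]
[ 0.1 -0.6 -1.1]
[ 0.3  0.9 -0.3]
t 9.15 pos [0.5219 0.1807 0.231 ] yaw -0.2 F [ 0.3  0.9 -0.3] w 0.0158 q [ 0.14  0.4   1.56 -0.01  1.21  1.91]
togo mm in tool [-1.4  0.   0.5] spin -0.003 tilt [-0.0223 -0.011  -0.9997]
```

Emit:
{"name": "play_rows", "arguments": {"commands": [{"x":-1,"y":0,"z":2,"spin":0}]}}

```text
time: 9.25
position: [0.5218, 0.181, 0.2306]
tool_rot: [0.995, -0.1, -0.009, 0.006]
ft_force: [-1.8, -1.2, 12.0]
grip_width: 0.0158
```

```bash
python3 -c "
from h import *
for i in range(4):
  c=cams.camera('side');print(robot.get_obs()['ft_force'].round(1))
togo(.5205,.181,.2306,-.197)"
```

```text
[-1.6  0.4  6.2]
[-1.1 -0.2  5.9]
[-1.6 -0.3  5.5]
[-1.4 -0.6  5.8]
t 9.45 pos [0.5218 0.1809 0.2308] yaw -0.199 F [-1.4 -0.6  5.8] w 0.0157 q [ 0.14  0.4   1.56 -0.01  1.2   1.91]
togo mm in tool [-1.3  0.2  0.2] spin -0.002 tilt [-0.0192 -0.011  -0.9998]
```

Emit:
{"name": "play_rows", "arguments": {"commands": [{"x":0,"y":0,"z":0,"spin":0}], "grip": 0.6}}

```text
time: 9.55
position: [0.5221, 0.181, 0.2314]
tool_rot: [0.995, -0.099, -0.008, 0.006]
ft_force: [0.3, -0.0, -0.6]
grip_width: 0.0188
```

```bash
python3 -c "
from h import *
for i in range(14):
  c=cams.camera('scene')
togo(.5205,.181,.2306,-.197)
zoom(c,410,200,100,110,5,'z8')
c=cams.camera('side');zoom(c,250,230,140,160,4,'z9')"
```

```text
t 10.25 pos [0.5218 0.1809 0.2307] yaw -0.2 F [-0.8  0.1 -0.5] w 0.052 q [ 0.14  0.4   1.56 -0.01  1.2   1.91]
togo mm in tool [-1.3  0.2  0.1] spin -0.003 tilt [-0.0193 -0.011  -0.9998]
```

View pics/z8.png

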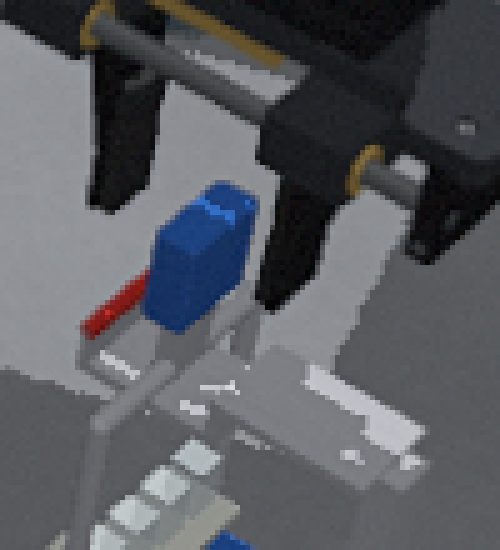

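View pics/z9.png

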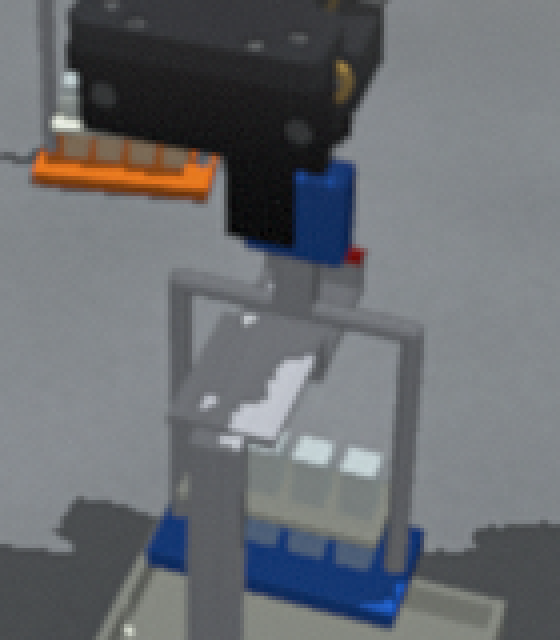

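The bar sits in the throat behind the red lip and the fingers are clear. Now I'll retreat upward.

Emit:
{"name": "play_rows", "arguments": {"commands": [{"x":0,"y":0,"z":-20,"spin":0},{"x":0,"y":0,"z":-40,"spin":0},{"x":0,"y":0,"z":-40,"spin":0},{"x":0,"y":0,"z":-30,"spin":0}]}}

```text
time: 10.7
position: [0.5208, 0.1818, 0.3588]
tool_rot: [0.995, -0.1, -0.017, 0.008]
ft_force: [0.3, -0.5, 0.1]
grip_width: 0.0527
```

```bash
python3 -c "
from h import *
c=cams.camera('scene')
for i in range(24): d=cams.camera('scene')
print('motion',np.abs(c['img'][230:400,350:520].astype(int)-d['img'][230:400,350:520]).max())
e=cams.camera('scene');print('late',np.abs(e['img'][230:400,350:520].astype(int)-d['img'][230:400,350:520]).max())
togo(.5205,.181,.2306,-.197);save(d,'c10')
c=cams.camera('side');save(c,'s10')
zz=lambda i,x,y:cv2.resize(i['img'][y:y+180,x:x+130,::-1],None,fx=3,fy=3)
cv2.imwrite('pics/z10.png',np.hstack([zz(d,390,200),zz(c,260,220)]))"
```

```text
motion 79
late 12
t 12.0 pos [0.5204 0.1817 0.3566] yaw -0.2 F [-0.  -0.2  0.2] w 0.0526 q [ 0.14  0.3   1.36 -0.01  1.52  1.91]
togo mm in tool [  4.4  -1.9 125.9] spin -0.003 tilt [-0.0365 -0.0134 -0.9992]
```

View pics/z10.png

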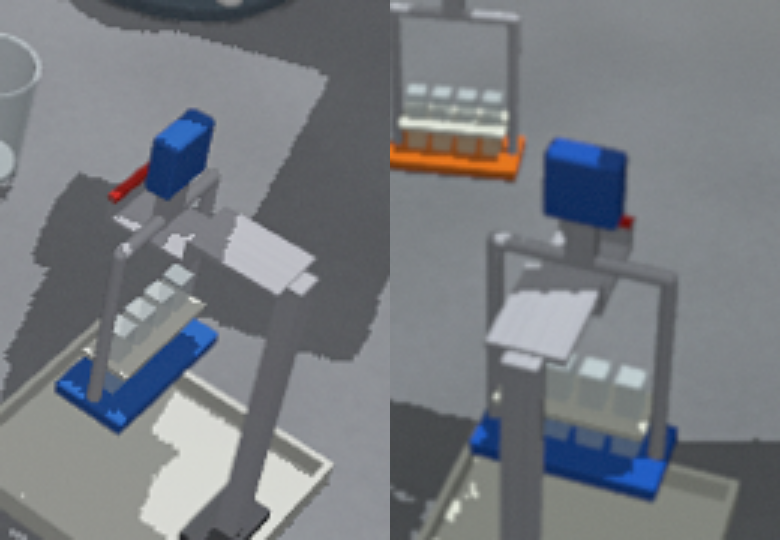

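View pics/c10.png

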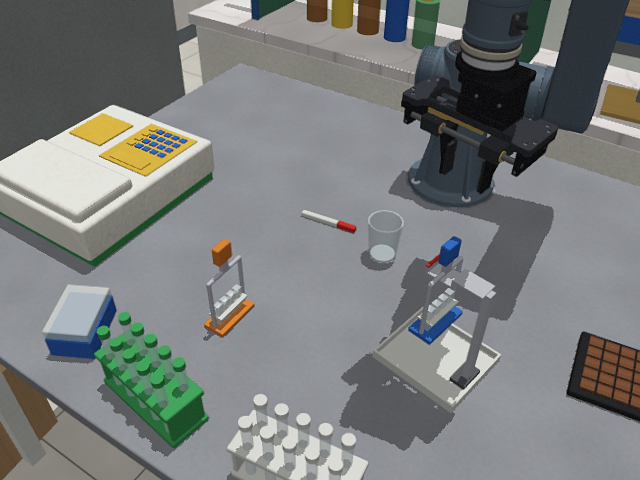

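The carrier hangs on the hook. I'll check whether it is still swinging, and how upright it is.

Run:
```python
from h import *
def cen(c,y0,y1,x0,x1):
    i=c['img'][y0:y1,x0:x1].astype(int); m=(i[:,:,2]>i[:,:,0]*1.6+15)&(i[:,:,2]>60); ys,xs=np.where(m); return xs.mean()+x0,ys.mean()+y0,len(xs)
for k in range(30):
    s=cams.camera('scene')
    if k%2==0: print(round(robot.get_obs()['time'],2),np.round(cen(s,235,268,430,470),2),np.round(cen(s,295,350,400,470),2))
c=cams.camera('side'); print(cen(c,260,300,300,360),cen(c,345,390,280,370))
for h in (.247,.084,.204):
    for y in (0,): print(h,proj(s,[.5203,.1819,h]),proj(c,[.5203,.1819,h]))
```

```text
12.1 [449.37 250.85 432.  ] [435.69 325.72 657.  ]
12.2 [449.4 250.8 431. ] [435.68 325.71 659.  ]
12.3 [449.38 250.82 430.  ] [435.67 325.69 660.  ]
12.4 [449.38 250.82 430.  ] [435.72 325.68 660.  ]
12.5 [449.38 250.82 430.  ] [435.66 325.71 659.  ]
12.6 [449.4  250.79 429.  ] [435.68 325.71 660.  ]
12.7 [449.38 250.82 430.  ] [435.67 325.75 657.  ]
12.8 [449.38 250.82 430.  ] [435.7 325.7 659. ]
12.9 [449.38 250.82 430.  ] [435.7  325.69 657.  ]
13.0 [449.38 250.82 430.  ] [435.67 325.72 659.  ]
13.1 [449.38 250.82 430.  ] [435.71 325.72 659.  ]
13.2 [449.35 250.84 431.  ] [435.66 325.73 659.  ]
13.3 [449.38 250.82 430.  ] [435.65 325.7  656.  ]
13.4 [449.35 250.84 431.  ] [435.72 325.7  660.  ]
13.5 [449.42 250.77 430.  ] [435.68 325.69 659.  ]
(np.float64(324.390134529148), np.float64(280.62929745889386), 669) (np.float64(325.7144886363636), np.float64(372.79545454545456), 704)
0.247 [[449.81094629 251.75492563]] [[324.01862568 281.05952027]]
0.084 [[435.36693613 323.0938862 ]] [[320.52637583 368.95951789]]
0.204 [[445.71759969 272.12050036]] [[323.01964691 306.25526341]]
```

```bash
python3 -c "
from rig import robot
print(robot.hand_in())"
```

```text
the job is handed in; nothing more can be done
None
```

The blue carrier is hanging on the hook, upright and still, and I've handed the job in. The handover gave no verdict.

I gripped it by its block and brought it in sideways, with the bar about 19 mm above the lip and the hook passing under it. I then lowered the bar into the throat behind the red-edged lip. It touched at about 6 N once settled, with a highest reading of 12 N. I let go and backed straight up about 125 mm.

**Last checks:**
- **Stillness:** over the last 1.5 s the grip block moved less than 0.1 px in the scene camera.
- **Position:** the grip block is within about 1 px of where a level, hanging carrier should appear in both cameras. The visible part of the base is about 3 px off in the scene camera and 6–7 px off in the side camera. I put that down to part of the base being hidden, but didn't check it further.
- **Orange carrier:** I never went near it, and in the last picture it stands where it was.
- **Contact and time:** the wrist reads about zero force, and the job took about 13.6 s of the 42 s.

**One disagreement:** the tool's tilt drifted by up to about 2–3° during the moves. This left the bar about 2° off level while I carried it, until it hung free.

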